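# Hold the mirror flap at its balance point for an autocollimation check

## Task

For an autocollimation check on the small optical rail, first pull the lamp's sleeve cap straight up, all the way, until it clicks into its raised place and the glass window under it is open. Then take the hinged mirror flap by its tab and swing it up from its stop to upright, where it balances, without letting it tip over towards the lamp, and finish there: the program ends with the gripper still holding the tab and the flap standing still and upright. Leave the loupe, the mounted specimen and the test plate beside the rail where they are.

Things in the scene. Friction and masses are not known exactly. Their poses are not given: they have to be found in the camera images.
- cap_top (a point): centre of the flat top of the lamp's grey sleeve cap: a plain upright round cap with dark rings, 30 mm across and 50 mm tall, reaching down from this point over the lamp post. z up
- lamp_cap (a joint): height of the sleeve cap above its down position, m: 0 down (window covered), 0.020 fully raised. A two-place detent holds it: about 3 N upward pull gets it out of the lower place; pulled the whole 20 mm to its top stop it stays up by itself when let go
- lamp: the lamp: a black carrier block on the rail (70 mm along x, 50 mm along y, 20 mm high, a clamp screw adds 12 mm at +x) with a slim round post. Origin at the centre of the block's underside, 20 mm above the bench and 100 mm under the cap's top when the cap is down; 130 to 180 mm from the flap's hinge. Axes as those of rail
- rail: low aluminium optical rail fixed to the bench, 280 mm long (y), 60 mm wide (x), 20 mm high; origin at the centre of its underside, y along it towards the lamp. Turned up to 0.35 rad about the vertical; at 0 its axes are the world's
- flap_hinge (a point): fixed point at the middle of the mirror flap's hinge line, 55 mm above the bench, in a black fork on the rail (76 mm wide along x; two ears 26 mm along y, tops 64 mm above the bench). x is the level hinge line; y runs level along the rail towards the lamp; z up
- tab (a point): grip point on the plain metal tab at the mirror flap's free end, 85 mm from the hinge line. Tab: 18 mm wide along x (the hinge line), 9 mm thick (y), reaching 25 mm from here towards the hinge and 15 mm to the free end. Then follows the black mirror plate, 50 mm wide, 6 mm thick. z points from hinge to free end, y out of the mirror face
- mirror_flap (a joint): angle of the flap, rad: 0 upright (its balance point), negative leaning away from the lamp (-y of flap_hinge), positive leaning towards the lamp. It starts on its stop at -1.2, mirror up. Its own weight (140 to 280 g) throws it to the stop at -1.2 or at +1.2 when let go; lifting it off the stop takes about 1 N at the tab
- loupe: dark round stand loupe, 37 mm across, 34 mm tall, loose on the bench on the far side of the rail; origin at the centre of its underside
- mount: dark mounted specimen, a round disc 30 mm across and 21 mm tall, loose on the bench on the near side of the rail; origin at the centre of its underside
- ref_plate: square grey steel test plate, 60x60x12 mm, loose on the bench on the near side of the rail; origin at the centre of its underside

How it is judged:
By the outcome, as a careful person would: the job done as asked, in the order asked, and still so for the second after the job is handed in, while the arm keeps its last pose, push and grip.
It also fails if it takes over 45 s, if anything falls off the work surface, if the arm or the gripper's body presses on something with over 40 N, if the wrist force passes 120 N, or if a joint passes its speed limit or range.

## Robot

A 7-joint arm with a two-finger parallel gripper is mounted at the origin on a cart in front of the work surface, level with it; the furniture and walls round the work are solid. World frame = base frame: x ahead of the robot, y to its left, z up, the work surface at z = 0. Lengths are in m, angles in degrees, forces in N, time in s.
With the tool pointing down it reaches from about 0.425 to 0.875 m from the base axis. Payload 4.7 kg.
Tool frame: the origin (TCP) lies at the very end of the fingers, on their centre line; the grasp point (between the pads) lies 19 mm behind it; z points along the fingers, y is the direction in which the jaws open and shut (so a half turn about z gives the same grasp; the last joint's range is limited). The gripper opens to 87 mm and grips with 3 to 60 N. Pads are 19 mm wide; open, the fingers measure 117 mm over their backs; the gripper's body (75 mm by 190 mm) begins 51 mm behind the grasp point.
Start: joints at [70.48, 18.392, -4.016, 83.108, 1.295, 78.541, -3.26], TCP at [0.226, -0.61, 0.223] pointing down, gripper open.
Joint ranges: [-163.93, 163.93], [-17.29, 119.83], [-79.2, 71.16], [3.27, 140.29], [-89.18, 269.18], [5.43, 117.66], [-154.24, 154.24]. Speed limits (degrees/s): [147.25, 147.25, 180, 180, 180, 180, 180].

## Interface

Orientations are given as [roll, pitch, yaw] about the fixed x, y, z axes, in that order (R = Rz(yaw) Ry(pitch) Rx(roll)).
In Python, from cell import * gives the robot as it stands.
- The arm moves only by the tool arm_command, never from a script. Its argument "targets" is a list that holds one entry, the list of rows, each a list of 7 numbers: the shift along the tool's x, y, z in m, then the turn, a rotation vector about the tool's x, y, z in degrees, then the gripper's target within -1 to 1 (shut at 1, half-way at 0, fully open at -1). In form: [[[tx, ty, tz, rx, ry, rz, claw], ...]]. A call has 1 to 10 rows; each row is the pose to reach, as a shift and turn from the pose commanded when the call began, along the tool's axes at that moment; what a row does not reach only later rows make up. A row lasts 1/10 s, in which the tool goes at most 50 mm and 8.59 degrees, less where a joint would pass 70% of its speed; a pose out of reach is approached as far as the arm can. A call with a gripper value outside its range is refused whole. The fingers move at their own pace and stop on an object; "newtons" is the grip in N (left out, the last holds). Time passes only in rows, so rows that repeat a pose let the fingers close. It gives the time, the measured TCP pose, the force and the opening at its end, in the units of the state.
- get_obs(): the state, without advancing time (a new reading comes with each control period).
- read_camera(name): name is "scene" or "side" or "wrist"; returns a dict with "img" (384x512x3 uint8, red, green, blue), "z_map" (384x512 float32, m along the optical axis (not along the pixel's ray), 0 where there is no reading), "K" (3x3 intrinsics, pixels), "origin" and "attitude" of the camera in the world. Camera axes: x right, y down, z forward; pixel columns grow to the right and rows downward; lengths in m; the calibration is good to about 2 mm. A picture is of the moment at which its call begins.
- sign_off(): hands the job in, once; it reports no verdict.
Trained networks look in the newest picture that a camera, given by its name, has taken for a name from the list of things; names that differ only in an ending like _2 or _b are one class to them, and where a whole thing is asked for, a point or a joint stands for the part that bears it (a point fixed in the world has none). Each returns a list of dicts, best first, with "conf" (0 to 1); they miss things now and then, are a little off and sometimes report something else, mostly with a low value. They report only what shows in the picture. A call takes as long as a camera call.
- search_frame(thing, camera): "position" ([column, row] in pixels, amid what is visible of it).
The state is a dict: "time_s": time; "qpos": joint angles; "joint_velocities": joint speeds; "effort": joint torques, N m; "tool_pos": TCP position; "tool_rot": TCP orientation; "force": force on the tool from outside, world axes, zero at the start; "wrist_torque": the same for the moment, N m; "grip_width": finger opening in m.
Only numpy, scipy, OpenCV 4.12 (cv2) and the standard library are available. Lean on these libraries where they do the work, as an engineer would, in place of code of your own. Each camera call takes 0.05 s, during which the arm holds its last target.

## Working session

There is one attempt and no reset: what is moved stays moved. The work goes in short steps, Python scripts to look and compute and a tool call to move; the robot and the scene stay as the last step left them, time stands still between calls to the robot, and variables do not carry over. Pictures are saved under pics/ and viewed, and the job is handed in when it is done.

Besides the shell and the picture viewer there is one more tool, called after "Request:" as name(argument=value, ...) on one line, values as JSON. arm_command: Moves the arm, as the interface text tells. Its arguments: {"type":"object","properties":{"targets":{"type":"array","items":{"type":"array","items":{"type":"array","items":{"type":"number"}}}},"newtons":{"type":"number"}},"required":["targets"]}

```bash
ls; mkdir -p pics; cat > h.py <<'E'
from cell import *
import numpy as np, cv2
from scipy.spatial.transform import Rotation as R
def cam(n):
    d=read_camera(n); return d
def att(d):
    a=np.array(d["attitude"],float)
    return a if a.shape==(3,3) else R.from_euler('xyz',a,degrees=True).as_matrix()
def p2w(d,u,v,z=None):
    K=np.array(d["K"])
    if z is None: z=d["z_map"][int(round(v)),int(round(u))]
    c=np.array([(u-K[0,2])/K[0,0]*z,(v-K[1,2])/K[1,1]*z,z])
    return att(d)@c+np.array(d["origin"])
def cloud(d):
    K=np.array(d["K"]);z=d["z_map"];v,u=np.mgrid[:z.shape[0],:z.shape[1]]
    c=np.stack([(u-K[0,2])/K[0,0]*z,(v-K[1,2])/K[1,1]*z,z],-1)
    w=c@att(d).T+np.array(d["origin"]); w[z<=0]=np.nan
    return w
def save(d,n): cv2.imwrite("pics/"+n,d["img"][:,:,::-1])
E
python3 - <<'E'
from h import *
print(get_obs())
for n in ("scene","side","wrist"):
    d=cam(n); save(d,n+"0.png"); print(n,d["origin"],d["attitude"],np.array(d["K"]).tolist())
    for t in ("cap_top","lamp_cap","lamp","rail","flap_hinge","tab","mirror_flap","loupe","mount","ref_plate"):
        for r in search_frame(t,n)[:2]:
            u,v=r["position"]; print(t,np.round([u,v],1),round(r["conf"],2),np.round(p2w(d,u,v),3))
E
```

```text
pics
{'time_s': 0.0, 'qpos': array([70.48088036, 18.43982116, -4.01529555, 83.17603483,  1.29417654,
       78.54193509, -3.26026438]), 'joint_velocities': array([ 0.04877679, -0.01443245, -0.00428586, -0.02465728,  0.03737473,
        0.01433286,  0.02918991]), 'effort': array([ 3.27777025e-04, -4.91289353e+01, -4.03906675e-01, -3.12527668e+01,
       -6.40024804e-02,  4.38906380e-02,  1.99510291e-04]), 'tool_pos': array([ 0.22555049, -0.60900232,  0.22144294]), 'tool_rot': array([-1.79887409e+02,  5.14681048e-03,  2.03282468e+01]), 'force': array([ 0.13000139,  0.1069224 , -0.26744781]), 'wrist_torque': array([ 0.02430613, -0.02476321, -0.06517848]), 'grip_width': 0.08706713665292594}
scene [ 0.21569366 -0.52655212  0.7574249 ] [-141.6590074     0.98462268  -38.33874224] [[432.1509089340698, 0.0, 256.4348071556966], [0.0, 432.1509089340698, 202.26049795308103], [0.0, 0.0, 1.0]]
cap_top [202.8 183.1] 0.89 [ 0.472 -0.013  0.111]
lamp_cap [202.9 178.2] 0.74 [ 0.476 -0.009  0.118]
lamp [203.9 200.5] 0.89 [ 0.471 -0.007  0.05 ]
rail [251.5 235.5] 0.83 [ 0.506 -0.123  0.02 ]
rail [197.2 
[... 617 characters left out ...]
7  0.019]
lamp_cap [270.  241.4] 0.6 [0.487 0.014 0.105]
lamp [275.6 269. ] 0.89 [0.476 0.015 0.05 ]
rail [262.1 243.1] 0.73 [ 0.497 -0.117  0.019]
flap_hinge [274.  269.1] 0.48 [0.479 0.015 0.05 ]
tab [251.6 204.5] 0.87 [ 0.519 -0.188  0.07 ]
mirror_flap [252.8 207.2] 0.64 [ 0.516 -0.181  0.067]
loupe [211.2 265. ] 0.55 [ 0.59  -0.027  0.028]
mount [307.1 262.1] 0.63 [ 0.413 -0.057  0.016]
ref_plate [301.2 231.6] 0.65 [ 0.413 -0.178  0.011]
ref_plate [251.  205.4] 0.48 [ 0.52  -0.19   0.066]
wrist [ 0.29805406 -0.58251147  0.38513874] [ 1.63687484e+02 -1.34615357e-02 -6.96380941e+01] [[264.8628547011204, 0.0, 251.49067883875097], [0.0, 264.8628547011204, 188.0951110970263], [0.0, 0.0, 1.0]]
```

```bash
python3 - <<'E'
import cv2
for n,(a,b,c,d) in {"scene":(150,330,140,320),"side":(180,340,170,310)}.items():
    i=cv2.imread(f"pics/{n}0.png"); cv2.imwrite(f"pics/{n}0z.png",cv2.resize(i[c:d,a:b],None,fx=3.3,fy=3.3,interpolation=cv2.INTER_CUBIC))
E
```

```text
(no output)
```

View pics/scene0.png

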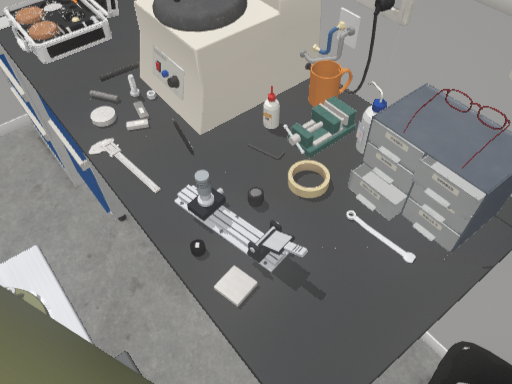

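View pics/side0.png

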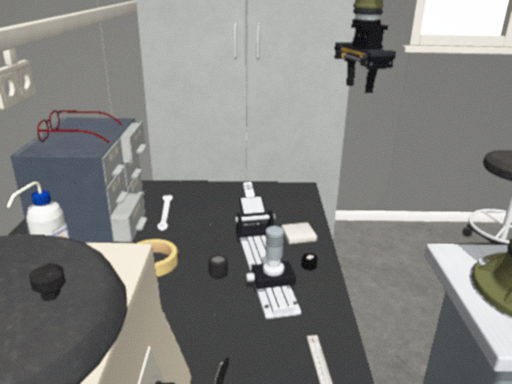

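```bash
ls pics
```

```text
scene0.png
scene0z.png
side0.png
side0z.png
wrist0.png
```

View pics/scene0z.png

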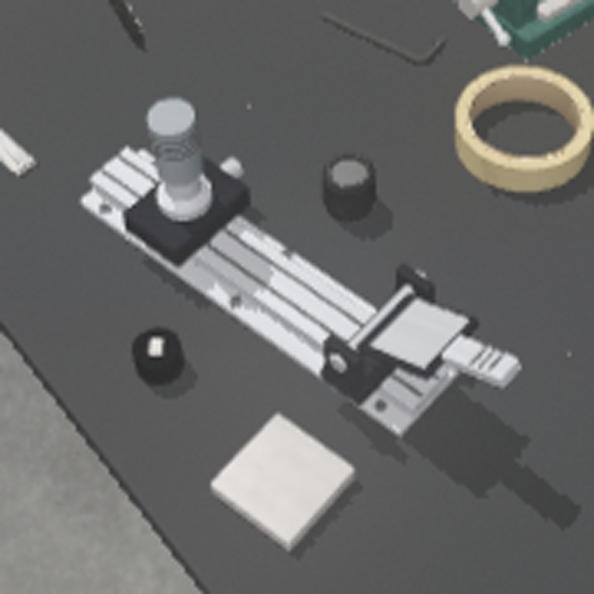

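View pics/side0z.png

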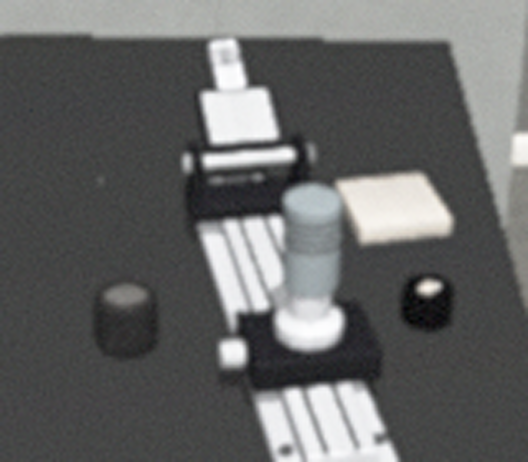

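The scene picture shows the lamp cap near (203,177), the tab near (290,247) and the fork near (268,240); the side picture agrees. Next I measure them with the depth map.

```bash
python3 - <<'E'
from h import *
for n in ("scene","side"):
    d=cam(n); w=cloud(d); X,Y,Z=w[...,0],w[...,1],w[...,2]
    m=(abs(X-.475)<.05)&(abs(Y-.005)<.05)&(Z>.112)&(Z<.135)
    p=w[m]; c,r=cv2.minEnclosingCircle(p[:,:2].astype(np.float32)) ; print(n,"cap top",m.sum(),p.mean(0).round(4),p.min(0).round(4),p.max(0).round(4),np.round(c,4),round(r,4),np.percentile(p[:,2],[10,50,90]).round(4))
    m=(abs(X-.475)<.05)&(abs(Y-.005)<.05)&(Z>.07)&(Z<.116); p=w[m]
    from scipy.optimize import least_squares
    s=least_squares(lambda q:np.hypot(p[:,0]-q[0],p[:,1]-q[1])-.015,[p[:,0].mean(),p[:,1].mean()],loss='soft_l1',f_scale=.001); print("cyl",s.x.round(4),len(p),np.median(abs(s.fun)).round(4))
    # rail
    m=(abs(X-.49)<.14)&(abs(Y+.09)<.2)&(Z>.016)&(Z<.024)
    p=w[m]; rr=cv2.minAreaRect(p[:,:2].astype(np.float32)); print("rail",len(p),rr)
    im=(m*255).astype(np.uint8); cv2.imwrite(f"pics/m_{n}.png",im)
    # flap
    m=(abs(X-.51)<.07)&(Y<-.12)&(Y>-.30)&(Z>.045)
    p=w[m]; print("flap",len(p),p.min(0).round(3),p.max(0).round(3))
    np.save(f"f_{n}.npy",p)
    for lo in np.arange(-.26,-.12,.01):
        q=p[(p[:,1]>=lo)&(p[:,1]<lo+.01)]
        if len(q): print(round(lo+.005,3),len(q),q[:,0].min().round(3),q[:,0].max().round(3),q[:,0].mean().round(4),np.median(q[:,2]).round(4))
E
```

```text
scene cap top 158 [ 0.4775 -0.0025  0.1176] [ 0.464  -0.0161  0.1122] [0.492  0.0146 0.122 ] [ 0.4779 -0.0009] 0.0162 [0.1142 0.1179 0.1197]
cyl [0.4786 0.0005] 223 0.0005
rail 1354 ((0.48738211393356323, -0.06504470109939575), (0.16682294011116028, 0.25990545749664307), 40.047462463378906)
flap 1001 [ 0.471 -0.253  0.045] [ 0.551 -0.142  0.096]
-0.255 23 0.52 0.535 0.5263 0.0901
-0.245 57 0.518 0.537 0.5259 0.0916
-0.235 50 0.516 0.534 0.5231 0.0874
-0.225 47 0.513 0.531 0.5214 0.0843
-0.215 84 0.496 0.538 0.5131 0.0774
-0.205 112 0.493 0.544 0.5181 0.0751
-0.195 105 0.492 0.543 0.5155 0.0713
-0.185 105 0.489 0.542 0.5135 0.0673
-0.175 153 0.472 0.538 0.5001 0.0621
-0.165 156 0.471 0.548 0.5074 0.0591
-0.155 81 0.472 0.551 0.5193 0.0579
-0.145 28 0.536 0.549 0.5398 0.061
side cap top 190 [0.4798 0.0056 0.1179] [ 0.4651 -0.0124  0.1122] [0.4936 0.0172 0.1215] [0.48   0.0019] 0.0159 [0.1138 0.1188 0.12  ]
cyl [0.4796 0.0005] 404 0.0006
rail 1195 ((0.4927344024181366, -0.06056627631187439), (0.2535190284252167, 0.18134327232837677), 68.21743774414062)
flap 838 [ 0.472 -0.249  0.045] [ 0.552 -0.138  0.095]
-0.245 29 0.521 0.538 0.5302 0.0922
-0.235 29 0.518 0.536 0.5278 0.0885
-0.225 32 0.516 0.536 0.5261 0.085
-0.215 44 0.499 0.533 0.5209 0.08
-0.205 80 0.497 0.545 0.5192 0.076
-0.195 93 0.495 0.545 0.5201 0.0723
-0.185 95 0.491 0.543 0.5179 0.0681
-0.175 101 0.474 0.54 0.5139 0.064
-0.165 140 0.472 0.55 0.5079 0.0596
-0.155 141 0.474 0.552 0.5097 0.0565
-0.145 42 0.534 0.55 0.544 0.0577
-0.135 12 0.539 0.545 0.5427 0.0534
```

```bash
python3 - <<'E'
from h import *
for n in ("scene","side"):
    p=np.load(f"f_{n}.npy")
    q=p[(p[:,1]<-.18)&(p[:,1]>-.215)&(p[:,2]>.06)]
    for k in range(4):
        c=q.mean(0);_,s,v=np.linalg.svd(q-c); nn=v[2]*np.sign(v[2][2]); q=q[abs((q-c)@nn)<.003]
    print(n,"plate",len(q),c.round(4),nn.round(3),"tilt",np.arccos(nn[2]).round(3),"yaw",np.arctan2(-nn[0],nn[1]).round(3),(q.min(0)).round(3),q.max(0).round(3))
    t=p[p[:,1]<-.222]
    for k in range(4):
        c=t.mean(0);_,s,v=np.linalg.svd(t-c); nn=v[2]*np.sign(v[2][2]); t=t[abs((t-c)@nn)<.003]
    r=cv2.minAreaRect(t[:,:2].astype(np.float32)); print("tab",len(t),c.round(4),nn.round(3),"tilt",np.arccos(nn[2]).round(3),r)
    # rail yaw
    d=cam(n); w=cloud(d); X,Y,Z=w[...,0],w[...,1],w[...,2]
    m=(Z>.015)&(Z<.0235)&(Y>-.14)&(Y<.13)&(X>.4)&(X<.56)
    k,l,st,ce=cv2.connectedComponentsWithStats(m.astype(np.uint8)); 
    for i in np.argsort(-st[1:,4])[:2]+1:
        g=w[l==i]; print(st[i,4],cv2.minAreaRect(g[:,:2].astype(np.float32)),g.mean(0).round(3))
E
```

```text
scene plate 349 [ 0.5154 -0.1971  0.0719] [-0.08   0.356  0.931] tilt 0.374 yaw 0.221 [ 0.49  -0.215  0.062] [ 0.544 -0.18   0.081]
tab 130 [ 0.5245 -0.2371  0.0886] [-0.16   0.296  0.941] tilt 0.344 ((0.5251684188842773, -0.23653490841388702), (0.01845821551978588, 0.03237888216972351), 13.767627716064453)
811 ((0.49314427375793457, -0.08103343099355698), (0.04385470971465111, 0.12208732217550278), 14.453996658325195) [ 0.494 -0.081  0.019]
214 ((0.4666384160518646, 0.055174872279167175), (0.036636605858802795, 0.04050619900226593), 7.168214797973633) [0.465 0.055 0.018]
side plate 279 [ 0.5189 -0.1957  0.0724] [-0.072  0.362  0.929] tilt 0.378 yaw 0.197 [ 0.491 -0.215  0.061] [ 0.545 -0.18   0.082]
tab 78 [ 0.5278 -0.2353  0.089 ] [-0.017  0.366  0.93 ] tilt 0.375 ((0.5275659561157227, -0.2346489578485489), (0.017294172197580338, 0.027806956321001053), 12.354776382446289)
542 ((0.4693588614463806, 0.050347693264484406), (0.06345727294683456, 0.059534113854169846), 6.781306743621826) [0.47  0.05  0.019]
365 ((0.5067199468612671, -0.09323512017726898), (0.03471875563263893, 0.09285205602645874), 1.2666157484054565) [ 0.505 -0.097  0.019]
```

```bash
cat >> h.py <<'E'
def plan(pos,rpy=None,Rm=None):
    o=get_obs(); R0=R.from_euler('xyz',o["tool_rot"],degrees=True)
    s=R0.inv().apply(np.array(pos)-o["tool_pos"])
    r=np.zeros(3)
    if Rm is None and rpy is not None: Rm=R.from_euler('xyz',rpy,degrees=True)
    if Rm is not None: r=(R0.inv()*Rm).as_rotvec(degrees=True)
    print("shift",s.round(4),"rot",r.round(2)); return s,r
E
python3 -c "
from h import *
plan([.45,-.30,.24],[180,0,101.4]); plan([.479,0.0005,.20],[180,0,101.4])"
```

```text
shift [ 0.3178 -0.2124 -0.0174] rot [ 0.000e+00  1.000e-02 -8.107e+01]
shift [ 0.4494 -0.4841  0.0225] rot [ 0.000e+00  1.000e-02 -8.107e+01]
```

Request:
arm_command(targets=[[[0.318,-0.212,-0.017,0,0,-81,-1],[0.318,-0.212,-0.017,0,0,-81,-1],[0.318,-0.212,-0.017,0,0,-81,-1],[0.318,-0.212,-0.017,0,0,-81,-1],[0.318,-0.212,-0.017,0,0,-81,-1],[0.318,-0.212,-0.017,0,0,-81,-1],[0.449,-0.484,0.022,0,0,-81,-1],[0.449,-0.484,0.022,0,0,-81,-1],[0.449,-0.484,0.022,0,0,-81,-1],[0.449,-0.484,0.022,0,0,-81,-1]]])

```text
time_s: 2.85
tool_pos: [0.4428, -0.1702, 0.2172]
tool_rot: [180.0, 0.1, 101.6]
force: [1.4, -1.0, 0.1]
grip_width: 0.0866
```

```bash
python3 -c "
from h import *
plan([.479,0.0005,.20],[180,0,101.4]); plan([.479,0.0005,.14],[180,0,101.4])"
```

```text
shift [0.16   0.0697 0.0171] rot [0.02 0.06 0.18]
shift [0.16   0.0697 0.0771] rot [0.02 0.06 0.18]
```

Request:
arm_command(targets=[[[0.16,0.07,0.017,0,0,0,-1],[0.16,0.07,0.017,0,0,0,-1],[0.16,0.07,0.017,0,0,0,-1],[0.16,0.07,0.017,0,0,0,-1],[0.16,0.07,0.04,0,0,0,-1],[0.16,0.07,0.06,0,0,0,-1],[0.16,0.07,0.06,0,0,0,-1]]])

```text
time_s: 3.55
tool_pos: [0.4779, -0.0012, 0.1549]
tool_rot: [-179.7, -0.1, 101.4]
force: [-1.1, -0.8, -0.6]
grip_width: 0.0869
```

```bash
python3 -c "
from h import *
o=get_obs();print(o['tool_pos'],o['joint_velocities'].round(2),o['qpos'].round(1))
plan([.479,0.0005,.082],[180,0,101.4])
d=cam('wrist');save(d,'w1.png');d=cam('side');save(d,'s1.png')"
```

```text
[ 0.4778541  -0.00122397  0.15492556] [ 0.58 -1.42  0.44 -2.92 -0.86  1.94  0.61] [ 38.3   2.2 -41.8 110.4   1.6  68.2   7.4]
shift [0.0014 0.0018 0.0729] rot [-0.25 -0.08 -0.02]
```

View pics/w1.png

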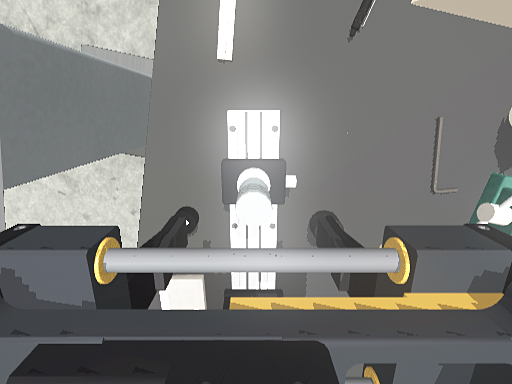

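View pics/s1.png

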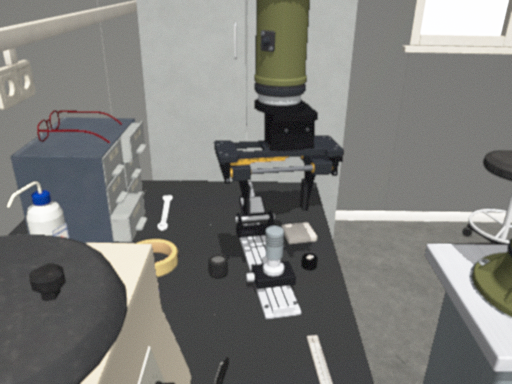

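```bash
python3 -c "
from h import *
o=get_obs()
for n in ('side','wrist'):
    d=cam(n)
    for P in (o['tool_pos'],[.479,.0005,.12],[.479,.0005,.07]):
        c=att(d).T@(np.array(P)-np.array(d['origin'])); print(n,(np.array(d['K'])@c/c[2])[:2].round(1),c[2].round(3))
print(o['tool_pos'])"
```

```text
side [274.9 208.7] 0.743
side [274.7 229.2] 0.758
side [273.8 254.5] 0.779
wrist [250.5 229.9] 0.178
wrist [250.1 207.3] 0.214
wrist [250.3 189.6] 0.262
[ 0.47983881 -0.00151761  0.15746065]
```

Request:
arm_command(targets=[[[0.002,0,0.03,0,0,0,-1],[0.002,0,0.06,0,0,0,-1],[0.002,0,0.075,0,0,0,-1],[0.002,0,0.075,0,0,0,-1],[0.002,0,0.075,0,0,0,0.5],[0.002,0,0.075,0,0,0,1],[0.002,0,0.075,0,0,0,1],[0.002,0,0.075,0,0,0,1],[0.002,0,0.075,0,0,0,1],[0.002,0,0.075,0,0,0,1]]], newtons=30)

```text
time_s: 4.75
tool_pos: [0.4795, 0.0004, 0.0823]
tool_rot: [180.0, 0.0, 101.3]
force: [0.1, -0.2, -0.1]
grip_width: 0.0472
```

```bash
python3 -c "
from h import *
o=get_obs();print(o['tool_pos'],o['tool_rot'],o['force'],o['grip_width'])
d=cam('side');save(d,'s2.png')"
```

```text
[4.79520707e-01 4.25663860e-04 8.22959626e-02] [1.79987503e+02 1.64718266e-02 1.01326421e+02] [ 0.12450765 -0.23809176 -0.1310459 ] 0.047195501180398114
```

View pics/s2.png

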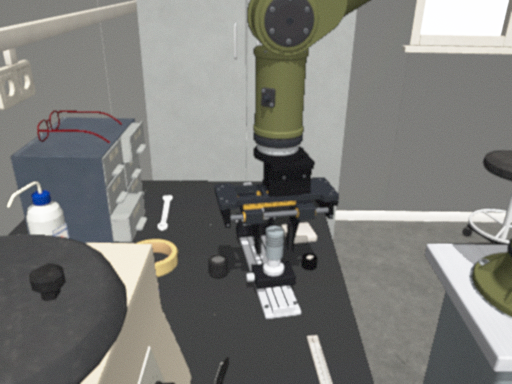

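The fingers straddle the cap at about (274,240) and are still closing (opening 47 mm). I keep closing.

Request:
arm_command(targets=[[[0,0,0,0,0,0,1],[0,0,0,0,0,0,1],[0,0,0,0,0,0,1],[0,0,0,0,0,0,1],[0,0,0,0,0,0,1],[0,0,0,0,0,0,1],[0,0,0,0,0,0,1]]], newtons=30)

```text
time_s: 5.5
tool_pos: [0.479, 0.0004, 0.0821]
tool_rot: [-179.9, 0.0, 101.3]
force: [-3.8, -1.3, 3.9]
grip_width: 0.0291
```

Request:
arm_command(targets=[[[0,0,-0.003,0,0,0,1],[0,0,-0.006,0,0,0,1],[0,0,-0.009,0,0,0,1],[0,0,-0.012,0,0,0,1],[0,0,-0.015,0,0,0,1],[0,0,-0.017,0,0,0,1],[0,0,-0.019,0,0,0,1],[0,0,-0.02,0,0,0,1],[0,0,-0.02,0,0,0,1]]], newtons=30)

```text
time_s: 6.4
tool_pos: [0.479, 0.0004, 0.1021]
tool_rot: [-180.0, 0.0, 101.3]
force: [-5.1, -0.9, 0.6]
grip_width: 0.0294
```

Request:
arm_command(targets=[[[0,0,-0.001,0,0,0,1],[0,0,-0.002,0,0,0,1],[0,0,-0.002,0,0,0,1]]], newtons=30)

```text
time_s: 6.7
tool_pos: [0.4789, 0.0004, 0.1024]
tool_rot: [-180.0, -0.1, 101.3]
force: [3.3, -0.9, -23.2]
grip_width: 0.0292
```

```bash
python3 -c "
from h import *
o=get_obs();print(o['tool_pos'],o['force'])
d=cam('side');save(d,'s3.png');w=cloud(d)
X,Y,Z=w[...,0],w[...,1],w[...,2]
m=(np.hypot(X-.479,Y-.0005)<.012)&(Z>.1); print(m.sum(),np.percentile(Z[m],[10,50,90]).round(4))
i=d['img'][:,:,::-1];cv2.imwrite('pics/s3z.png',cv2.resize(i[200:300,220:330],None,fx=5,fy=5,interpolation=cv2.INTER_CUBIC))"
```

```text
[4.78896867e-01 4.32226262e-04 1.02387218e-01] [  3.30111288  -0.91998948 -23.24637035]
79 [0.1386 0.1393 0.14  ]
```

View pics/s3z.png

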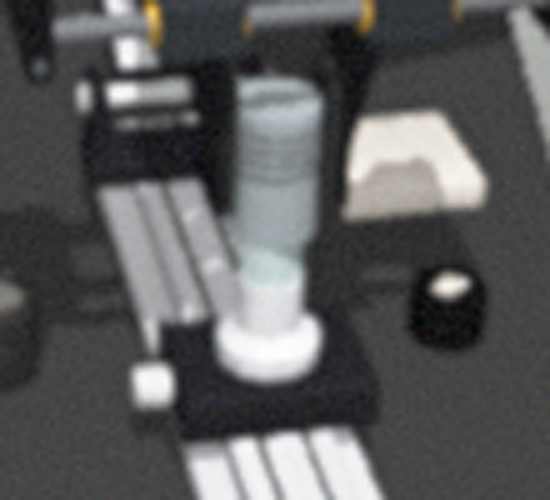

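The cap is against its top stop (23 N, top at 0.139 m) and glass shows below it at about (270,268) in the zoomed crop. I ease off, release and rise.

Request:
arm_command(targets=[[[0,0,0.001,0,0,0,1],[0,0,0.001,0,0,0,0.3],[0,0,0.001,0,0,0,-0.2],[0,0,0.001,0,0,0,-0.2],[0,0,0.001,0,0,0,-0.2],[0,0,-0.02,0,0,0,-0.2],[0,0,-0.06,0,0,0,-0.2],[0,0,-0.09,0,0,0,-0.2],[0,0,-0.09,0,0,0,-0.2]]], newtons=20)

```text
time_s: 7.65
tool_pos: [0.4835, 0.0009, 0.1998]
tool_rot: [179.4, 0.2, 101.3]
force: [0.3, -0.5, 0.0]
grip_width: 0.052
```

```bash
python3 -c "
from h import *
o=get_obs();print(o['tool_pos'],o['force'],o['grip_width'],o['qpos'].round(1))
d=cam('side');save(d,'s4.png');w=cloud(d)
X,Y,Z=w[...,0],w[...,1],w[...,2]
m=(np.hypot(X-.479,Y-.0005)<.012)&(Z>.1)&(Z<.15); print(m.sum(),np.percentile(Z[m],[10,50,90]).round(4))
d=cam('scene');save(d,'c4.png');w=cloud(d)
X,Y,Z=w[...,0],w[...,1],w[...,2]
m=(Z>.05)&(Z<.1)&(Y<-.222)&(Y>-.27)&(abs(X-.525)<.03);t=w[m];print(cv2.minAreaRect(t[:,:2].astype(np.float32)),t[:,2].min(),t[:,2].max())
"
```

```text
[0.48353154 0.00085077 0.19975413] [ 0.29730054 -0.50753361  0.03934902] 0.0520242996365132 [ 39.1  -0.3 -41.8 107.1  -0.   72.5   8.6]
83 [0.1386 0.1393 0.1399]
((0.5262414216995239, -0.23684701323509216), (0.019163306802511215, 0.03222479671239853), 11.90612506866455) 0.0753866407691911 0.09505340492837211
```

View pics/s4.png

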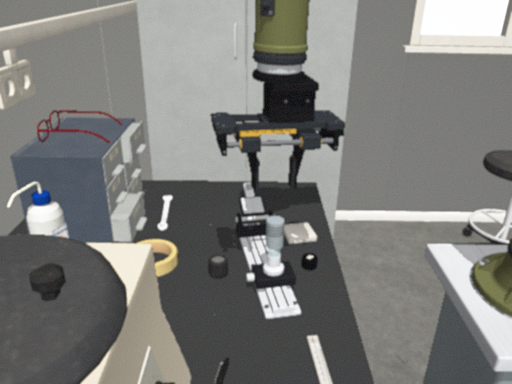

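View pics/c4.png

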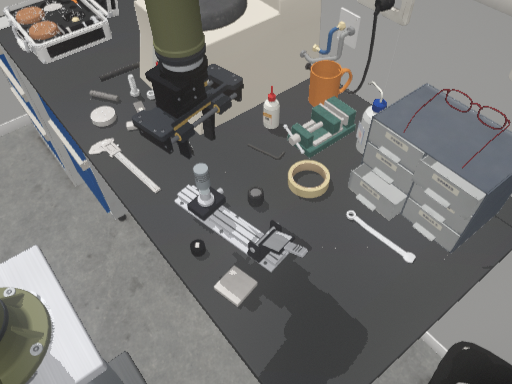

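```bash
cat >> h.py <<'E'
H=np.array([.511,-.1615,.055]); PSI=11.3
def pose(th,a,r=.087,back=0.,dx=0,dz=0):
    """flap angle th rad, tool tilt a deg (tool pts toward lamp), grasp radius r -> TCP pos, R"""
    e=np.array([-np.sin(np.radians(PSI)),np.cos(np.radians(PSI)),0])
    G=H+r*(np.sin(th)*e+np.array([0,0,np.cos(th)]))
    Rm=R.from_euler('xyz',[180,0,90+PSI],degrees=True)*R.from_rotvec([0,a,0],degrees=True)
    z=Rm.apply([0,0,1]); return G+(.019-back)*z,Rm
E
python3 -c "
from h import *
for b in (.1,.05,0):
    p,Rm=pose(-1.2,40,back=b); print(p.round(4)); plan(p,Rm=Rm)"
```

```text
[ 0.5371 -0.2921  0.1486]
shift [-0.2979 -0.0023  0.0474] rot [ 0.17 40.1   0.1 ]
[ 0.5308 -0.2606  0.1103]
shift [-0.2657 -0.0024  0.0857] rot [ 0.17 40.1   0.1 ]
[ 0.5245 -0.229   0.072 ]
shift [-0.2335 -0.0025  0.1239] rot [ 0.17 40.1   0.1 ]
```

Request:
arm_command(targets=[[[-0.05,-0.002,0,0,0,0,-0.2],[-0.1,-0.002,0,0,8,0,-0.2],[-0.15,-0.002,0,0,16,0,-0.2],[-0.2,-0.002,0.01,0,24,0,-0.2],[-0.25,-0.002,0.02,0,32,0,-0.2],[-0.298,-0.002,0.047,0,40,0,-0.2],[-0.298,-0.002,0.047,0,40,0,-0.2],[-0.298,-0.002,0.047,0,40,0,-0.2],[-0.298,-0.002,0.047,0,40,0,-0.2],[-0.298,-0.002,0.047,0,40,0,-0.2]]])

```text
time_s: 8.75
tool_pos: [0.5381, -0.2898, 0.1532]
tool_rot: [179.5, -39.6, 101.9]
force: [-0.6, 0.7, 0.8]
grip_width: 0.0522
```

```bash
python3 -c "
from h import *
o=get_obs();print(o['qpos'].round(1),o['joint_velocities'].round(1))
for b in (.1,.04,0):
    p,Rm=pose(-1.2,40,back=b); plan(p,Rm=Rm)
d=cam('side');save(d,'s5.png');d=cam('scene');save(d,'c5.png')
d=cam('wrist');save(d,'w5.png');
for P in [o['tool_pos'],pose(-1.2,40,back=.019)[0]]:
  c=att(d).T@(np.array(P)-np.array(d['origin'])); print((np.array(d['K'])@c/c[2])[:2].round(1),c[2].round(3))"
```

```text
[ 55.6  42.3 -26.4  69.2 -10.9  99.6  43.6] [-0.2 -2.1  0.3  0.1  0.5 -0.2  0. ]
shift [-0.0045 -0.0015  0.0023] rot [0.1  0.39 0.44]
shift [-0.0041 -0.0016  0.0623] rot [0.1  0.39 0.44]
shift [-0.0038 -0.0017  0.1023] rot [0.1  0.39 0.44]
[252.4 230. ] 0.178
[250.5 196.7] 0.259
```

View pics/w5.png

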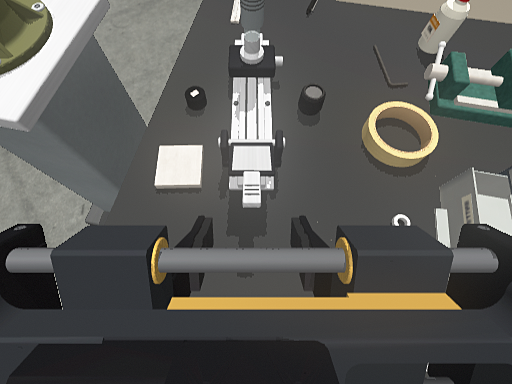

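View pics/c5.png

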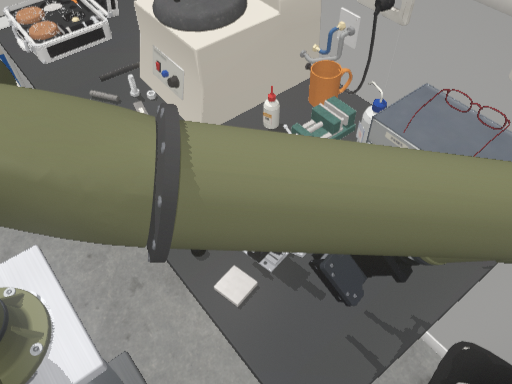

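The wrist picture shows the tab at about (252,190), between the fingers at (203,240) and (307,240) and in line with them. I go in.

Request:
arm_command(targets=[[[-0.004,-0.001,0.03,0,0.4,0.4,-0.2],[-0.004,-0.001,0.06,0,0.4,0.4,-0.2],[-0.004,-0.001,0.08,0,0.4,0.4,-0.2],[-0.004,-0.001,0.095,0,0.4,0.4,-0.2],[-0.004,-0.001,0.102,0,0.4,0.4,-0.2],[-0.004,-0.001,0.102,0,0.4,0.4,-0.2],[-0.004,-0.001,0.102,0,0.4,0.4,-0.2]]])

```text
time_s: 9.6
tool_pos: [0.5233, -0.232, 0.0675]
tool_rot: [-179.7, -40.3, 100.8]
force: [0.0, -0.7, -0.3]
grip_width: 0.0519
```

```bash
python3 -c "
from h import *
o=get_obs();print(o['force'],o['wrist_torque'])
p,Rm=pose(-1.2,40); plan(p,Rm=Rm)
d=cam('wrist');save(d,'w6.png');
d=cam('side');save(d,'s6.png')
i=d['img'][:,:,::-1];cv2.imwrite('pics/s6z.png',cv2.resize(i[150:260,190:330],None,fx=5,fy=5,interpolation=cv2.INTER_CUBIC))"
```

```text
[ 0.00156661 -0.66100339 -0.29205933] [-0.706852   -0.26193708 -0.01952941]
shift [ 0.0049  0.0017 -0.0017] rot [ 0.05 -0.27 -0.36]
```

View pics/w6.png

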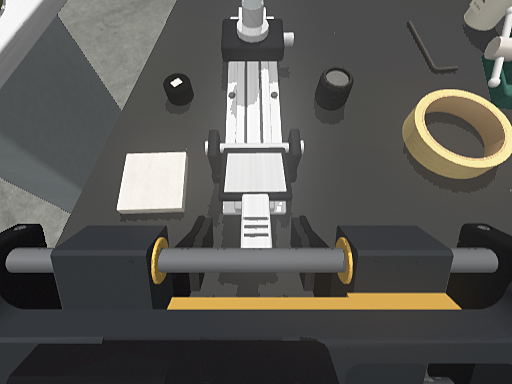

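View pics/s6z.png

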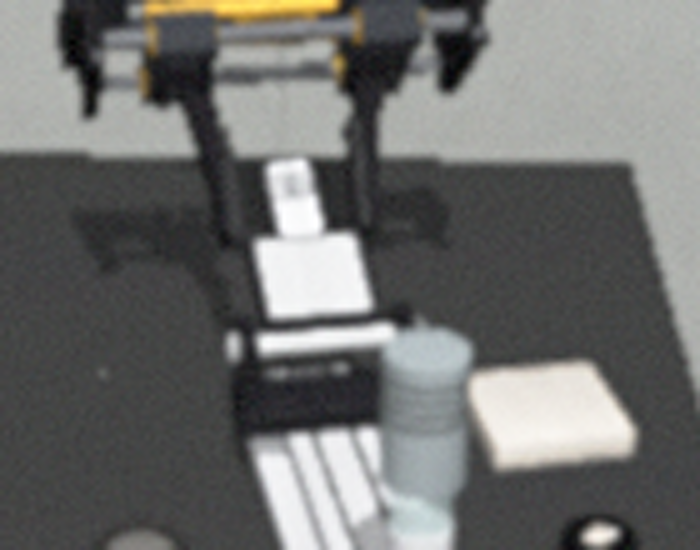

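Request:
arm_command(targets=[[[0.005,0.0015,-0.0015,0,-0.3,-0.4,-0.2],[0.005,0.0015,-0.0015,0,-0.3,-0.4,-0.2],[0.005,0.0015,-0.0015,0,-0.3,-0.4,0.2],[0.005,0.0015,-0.0015,0,-0.3,-0.4,1],[0.005,0.0015,-0.0015,0,-0.3,-0.4,1],[0.005,0.0015,-0.0015,0,-0.3,-0.4,1],[0.005,0.0015,-0.0015,0,-0.3,-0.4,1],[0.005,0.0015,-0.0015,0,-0.3,-0.4,1],[0.005,0.0015,-0.0015,0,-0.3,-0.4,1],[0.005,0.0015,-0.0015,0,-0.3,-0.4,1]]], newtons=20)

```text
time_s: 10.7
tool_pos: [0.525, -0.2276, 0.071]
tool_rot: [179.8, -40.1, 101.4]
force: [5.2, 1.2, -1.5]
grip_width: 0.0181
```

```bash
python3 -c "
from h import *
o=get_obs();print(o['force'],o['wrist_torque'],o['grip_width'],o['qpos'].round(1))
p,Rm=pose(-1.2,40); plan(p,Rm=Rm)"
```

```text
[ 5.18974779  1.17790041 -1.53091109] [-0.78821182 -1.16874772 -0.78614204] 0.018078330690257733 [ 55.2  41.7 -27.1  81.2 -11.4  88.2  44.4]
shift [-0.0004 -0.0007 -0.0016] rot [ 0.1  -0.07  0.08]
```

```bash
python3 -c "
from h import *
o=get_obs();R0=R.from_euler('xyz',o['tool_rot'],degrees=True)
h=R0.inv().apply(H-o['tool_pos']);h[1]=0;print(h)
for d in np.arange(2.5,25.1,2.5): print(d,(h-R.from_rotvec([0,-d,0],degrees=True).apply(h)).round(4))"
```

```text
[0.04136999 0.         0.05574906]
2.5 [ 0.0025  0.     -0.0018]
5.0 [ 0.005   0.     -0.0034]
7.5 [ 0.0076  0.     -0.0049]
10.0 [ 0.0103  0.     -0.0063]
12.5 [ 0.013   0.     -0.0076]
15.0 [ 0.0158  0.     -0.0088]
17.5 [ 0.0187  0.     -0.0099]
20.0 [ 0.0216  0.     -0.0108]
22.5 [ 0.0245  0.     -0.0116]
25.0 [ 0.0274  0.     -0.0123]
```

Request:
arm_command(targets=[[[0.0025,0,-0.0018,0,-2.5,0,1],[0.005,0,-0.0034,0,-5,0,1],[0.0076,0,-0.0049,0,-7.5,0,1],[0.0103,0,-0.0063,0,-10,0,1],[0.013,0,-0.0076,0,-12.5,0,1],[0.0158,0,-0.0088,0,-15,0,1],[0.0187,0,-0.0099,0,-17.5,0,1],[0.0216,0,-0.0108,0,-20,0,1],[0.0216,0,-0.0108,0,-20,0,1],[0.0216,0,-0.0108,0,-20,0,1]]], newtons=20)

```text
time_s: 11.7
tool_pos: [0.5231, -0.2183, 0.0936]
tool_rot: [179.8, -20.1, 101.4]
force: [5.4, 0.8, 0.1]
grip_width: 0.0176
```

```bash
python3 -c "
from h import *
o=get_obs();print(o['force'],o['wrist_torque'],o['grip_width'],o['qpos'].round(1))
p,Rm=pose(-1.2+np.radians(20),20); plan(p,Rm=Rm)
d=cam('side');save(d,'s7.png')
i=d['img'][:,:,::-1];cv2.imwrite('pics/s7z.png',cv2.resize(i[150:260,190:330],None,fx=5,fy=5,interpolation=cv2.INTER_CUBIC))
d=cam('wrist');save(d,'w7.png')"
```

```text
[5.44630451 0.84911088 0.08432302] [-0.13102496 -1.36445669 -0.44548678] 0.017631339013037428 [ 50.8  26.6 -27.   92.7  -4.6  75.4  38. ]
shift [-0.0005 -0.0007 -0.0011] rot [ 0.13 -0.09  0.07]
```

View pics/s7z.png

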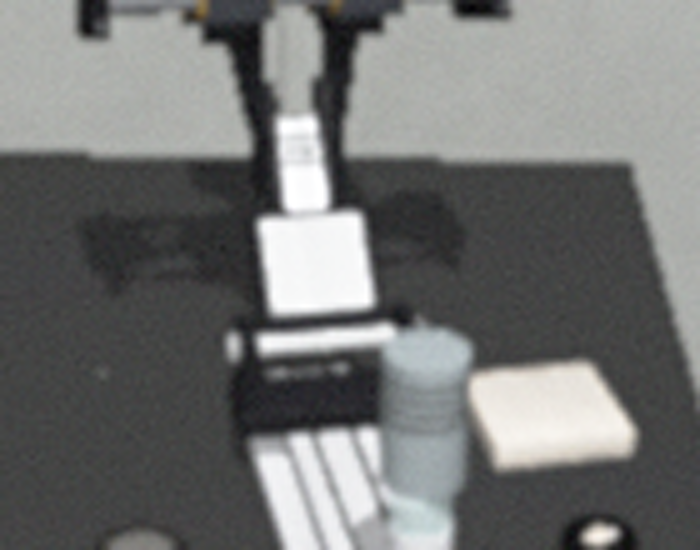

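View pics/w7.png

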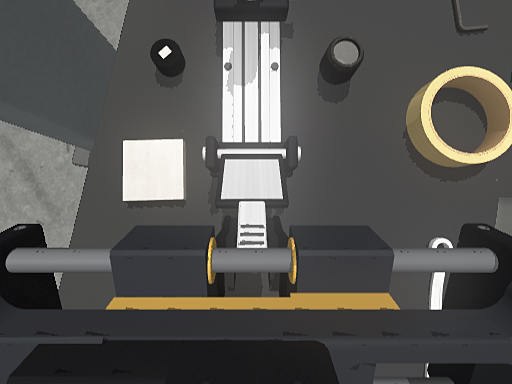

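The flap has risen with the tool: the tab is at (300,160) in the side zoom, gripped on both sides. I continue.

Request:
arm_command(targets=[[[0.0025,0,-0.0018,0,-2.5,0,1],[0.005,0,-0.0034,0,-5,0,1],[0.0076,0,-0.0049,0,-7.5,0,1],[0.0103,0,-0.0063,0,-10,0,1],[0.013,0,-0.0076,0,-12.5,0,1],[0.0158,0,-0.0088,0,-15,0,1],[0.0187,0,-0.0099,0,-17.5,0,1],[0.0216,0,-0.0108,0,-20,0,1],[0.0216,0,-0.0108,0,-20,0,1],[0.0216,0,-0.0108,0,-20,0,1]]], newtons=20)

```text
time_s: 12.8
tool_pos: [0.5199, -0.2028, 0.1112]
tool_rot: [179.9, -0.1, 101.3]
force: [5.8, 0.4, 2.3]
grip_width: 0.0175
```

Request:
arm_command(targets=[[[0.0025,0,-0.0018,0,-2.5,0,1],[0.005,0,-0.0034,0,-5,0,1],[0.0076,0,-0.0049,0,-7.5,0,1],[0.0103,0,-0.0063,0,-10,0,1],[0.013,0,-0.0076,0,-12.5,0,1],[0.0158,0,-0.0088,0,-15,0,1],[0.0187,0,-0.0099,0,-17.5,0,1],[0.0216,0,-0.0108,0,-20,0,1],[0.0216,0,-0.0108,0,-20,0,1],[0.0216,0,-0.0108,0,-20,0,1]]], newtons=20)

```text
time_s: 13.8
tool_pos: [0.5157, -0.1823, 0.1227]
tool_rot: [179.9, 20.0, 101.3]
force: [4.5, 0.6, 6.1]
grip_width: 0.0174
```

```bash
python3 -c "
from h import *
o=get_obs();print(o['force'],o['wrist_torque'],o['grip_width'],o['qpos'].round(1))
p,Rm=pose(-1.2+np.radians(60),-20); plan(p,Rm=Rm)
for n in ('side','scene'):
  d=cam(n);save(d,n+'8.png')
  w=cloud(d); X,Y,Z=w[...,0],w[...,1],w[...,2]
  psi=np.radians(PSI);ex=np.array([np.cos(psi),np.sin(psi),0]);ey=np.array([-np.sin(psi),np.cos(psi),0])
  q=w-H; a=q@ex;b=q@ey;c=q[...,2]
  for c0 in np.arange(.01,.1,.01):
    m=(abs(a)<.023)&(abs(b)<.04)&(c>c0)&(c<c0+.01)
    if m.sum(): print(n,round(c0+.005,3),m.sum(),np.percentile(b[m],[5,50,95]).round(4),a[m].min().round(3),a[m].max().round(3))
"
```

```text
[4.54908873 0.57728509 6.10008892] [ 0.22669861 -0.91211081  0.28351814] 0.017395411007574146 [ 32.2   6.9 -29.9 112.4  26.8  59.3   0.5]
shift [ 0.0013 -0.0006 -0.0009] rot [ 0.09 -0.02 -0.01]
side 0.015 108 [-0.0005  0.0025  0.0053] -0.023 0.022
side 0.025 104 [-0.0018  0.0009  0.0035] -0.022 0.023
side 0.035 107 [-0.0041 -0.0011  0.0018] -0.023 0.023
side 0.045 108 [-0.0055 -0.0028  0.0004] -0.023 0.023
side 0.055 100 [-0.0069 -0.0048 -0.0017] -0.022 0.022
side 0.065 67 [-0.0125 -0.0066 -0.0038] -0.015 0.019
side 0.075 82 [-0.0152 -0.0075 -0.005 ] -0.016 0.02
side 0.085 92 [-0.0131 -0.0071 -0.0025] -0.017 0.019
side 0.095 90 [-0.0134 -0.0044  0.0021] -0.02 0.022
scene 0.015 20 [-0.0052 -0.0045 -0.0034] -0.022 0.012
scene 0.025 16 [-0.0071 -0.0062 -0.0056] -0.023 0.023
scene 0.035 20 [-0.0087 -0.008  -0.0072] -0.022 0.022
scene 0.045 18 [-0.0105 -0.0095 -0.0088] -0.022 0.02
scene 0.055 23 [-0.0122 -0.0103 -0.0064] -0.023 0.015
scene 0.065 19 [-0.03   -0.0177 -0.0117] -0.018 0.015
scene 0.075 88 [-0.0308 -0.0246 -0.0091] -0.019 0.018
scene 0.085 89 [-0.0278 -0.0226 -0.0066] -0.02 0.018
scene 0.095 124 [-0.0239 -0.0187 -0.0049] -0.022 0.018
```

View pics/side8.png

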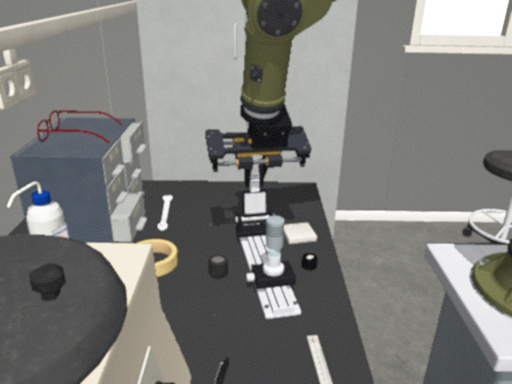

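View pics/scene8.png

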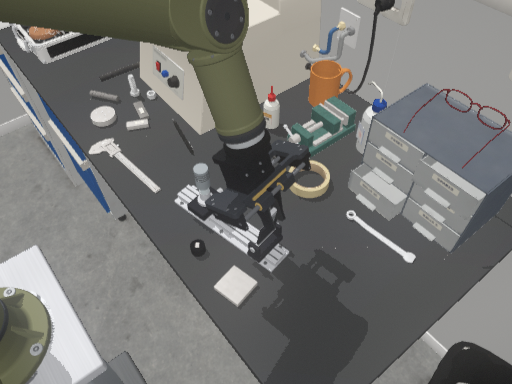

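The side and scene pictures show the flap nearly up and still gripped. The depth slopes put it at about -9 to -10°. I go on slowly.

Request:
arm_command(targets=[[[0.0015,0,-0.001,0,-1.5,0,1],[0.003,0,-0.0021,0,-3,0,1],[0.0045,0,-0.0031,0,-4.5,0,1],[0.006,0,-0.0041,0,-6,0,1],[0.0076,0,-0.005,0,-7.5,0,1],[0.009,0,-0.0058,0,-8.75,0,1],[0.009,0,-0.0058,0,-8.75,0,1],[0.009,0,-0.0058,0,-8.75,0,1]]], newtons=20)

```text
time_s: 14.7
tool_pos: [0.5137, -0.1722, 0.1254]
tool_rot: [179.9, 28.8, 101.3]
force: [2.4, 0.8, 7.7]
grip_width: 0.0181
```

```bash
cat > ang.py <<'E'
from h import *
import sys
o=get_obs();print(o['tool_pos'].round(4),o['tool_rot'].round(2),o['force'].round(1),o['wrist_torque'].round(2),o['grip_width'],o['joint_velocities'].round(2))
psi=np.radians(PSI);ex=np.array([np.cos(psi),np.sin(psi),0]);ey=np.array([-np.sin(psi),np.cos(psi),0])
for n in ('side','scene'):
  w=np.concatenate([cloud(cam(n))[None] for _ in range(2)]); q=w-H; a=q@ex;b=q@ey;c=q[...,2]
  m=(abs(a)<.022)&(abs(b)<.02)&(c>.014)&(c<.056)
  A,B,C=a[m],b[m],c[m]; k=np.ones(len(A),bool)
  for _ in range(6):
    M=np.c_[C,A,np.ones_like(A)]; s=np.linalg.lstsq(M[k],B[k],rcond=None)[0]; r=B-M@s; k=abs(r)<max(.0012,2*np.median(abs(r[k])))
  print(n,k.sum(),len(A),"angle deg",np.degrees(np.arctan(s[0])).round(2),"yawslope",s[1].round(3),"b at hinge",s[2].round(4),"b at .035",(s[2]+.035*s[0]).round(4))
E
python3 ang.py
```

```text
[ 0.5137 -0.1722  0.1254] [179.93  28.77 101.28] [2.4 0.8 7.7] [ 0.14 -0.71  0.28] 0.018127104672249 [ 0.19  0.02  0.06  0.02 -0.32 -0.16  0.01]
side 488 811 angle deg -1.48 yawslope 0.005 b at hinge 0.0053 b at .035 0.0044
scene 292 304 angle deg -1.33 yawslope 0.0 b at hinge -0.0016 b at .035 -0.0024
```

Request:
arm_command(targets=[[[0.0005,0,-0.0005,0,-0.5,0,1],[0.001,0,-0.001,0,-1,0,1],[0.0016,0,-0.0014,0,-1.4,0,1],[0.0016,0,-0.0014,0,-1.4,0,1],[0.0016,0,-0.0014,0,-1.4,0,1]]], newtons=20)

```text
time_s: 15.4
tool_pos: [0.5133, -0.1703, 0.1257]
tool_rot: [179.9, 30.2, 101.3]
force: [3.7, 0.8, 5.9]
grip_width: 0.0176
```

```bash
python3 ang.py; python3 ang.py
```

```text
[ 0.5133 -0.1703  0.1257] [179.92  30.16 101.25] [3.7 0.8 5.9] [ 0.16 -0.77  0.41] 0.017589225083702892 [-0.05 -0.01  0.03 -0.01 -0.05 -0.04 -0.01]
side 477 791 angle deg -0.44 yawslope 0.003 b at hinge 0.0057 b at .035 0.0054
scene 327 345 angle deg 0.33 yawslope 0.0 b at hinge -0.0016 b at .035 -0.0014
[ 0.5133 -0.1703  0.1257] [179.92  30.15 101.24] [2.9 0.8 5.7] [ 0.19 -0.7   0.38] 0.01806183988556802 [ 0.01  0.02 -0.02 -0.02  0.04  0.03 -0.01]
side 496 783 angle deg 0.12 yawslope 0.004 b at hinge 0.0054 b at .035 0.0054
scene 333 345 angle deg 0.29 yawslope -0.0 b at hinge -0.0016 b at .035 -0.0014
```

```bash
python3 -c "
from h import *
d=cam('side');save(d,'s9.png');w=cloud(d)
X,Y,Z=w[...,0],w[...,1],w[...,2]
m=(np.hypot(X-.479,Y-.0005)<.012)&(Z>.1)&(Z<.15); print(m.sum(),np.percentile(Z[m],[10,50,90]).round(4))
for t in ('loupe','mount','ref_plate'): print(t,[(np.round(r['position'],1),round(r['conf'],2)) for r in search_frame(t,'side')[:1]])
i=d['img'][:,:,::-1];cv2.imwrite('pics/s9z.png',cv2.resize(i[120:290,190:340],None,fx=3.5,fy=3.5,interpolation=cv2.INTER_CUBIC))"
```

```text
85 [0.1386 0.1393 0.14  ]
loupe [(array([215.8, 267.1]), 0.57)]
mount [(array([310.3, 261.8]), 0.47)]
ref_plate [(array([298.7, 231.4]), 0.56)]
```

View pics/s9z.png

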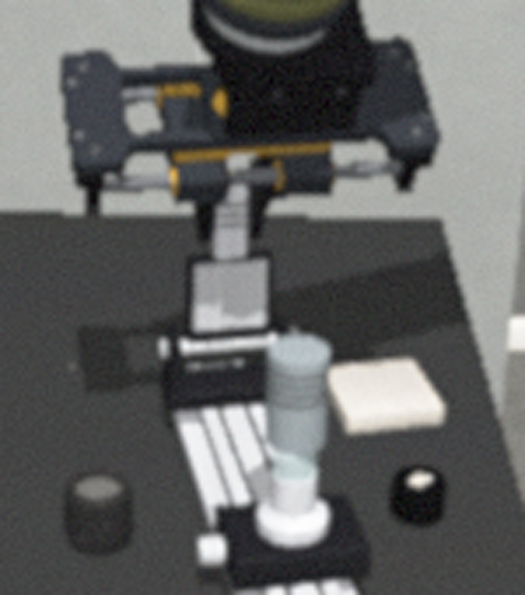

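The picture shows the flap upright at about (230,290), its tab held in the jaws at about (232,225), and the cap up with glass visible under it at about (295,465). The loupe, mount and plate are where they were in the first picture.

```bash
python3 -c "
from cell import *
print(sign_off())"
```

```text
the job is handed in; nothing more can be done
None
```

The lamp cap is raised and the mirror flap stands upright with the gripper still holding its tab. I handed the job in at about 16 s of the 45 s allowed.

- **Cap:** I pulled it straight up 20 mm until it met its top stop, with about 23 N showing at the wrist. Its top measured 0.139 m both after release and in the last check, and glass shows under it.
- **Flap:** I swung it up from its stop at -1.2 rad by the tab, gripping with 20 N.
    - The first stop was about 1.4° short of upright, so I moved it on by 1.4°.
    - The final depth fits gave 0.1° (side camera) and 0.3° (scene camera), with the arm still. An earlier side fit read -0.4°, so the fits scatter by about half a degree.
- **Forces:** A residual force of about 3 N sideways and 6 N upward remains at the tool, from small offsets between the grip and my estimate of the hinge.
- **Other objects:** The loupe, the specimen mount and the test plate stand where they did in the first side picture. The detector's last positions for them differed by 2 to 5 pixels from its first ones. I took that as detector scatter, because the loupe and mount line up to the pixel between the two pictures. I compared the plate only by eye.

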